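# Refit the washed blade insert in the vegetable slicer

## Task

Take the washed steel blade insert from the blue tray, lay it flat in the open slicer and gently slide it fully home, so that its notch goes around the brass locating pin and bottoms against it. Then swing the red latch fully shut behind it and let go. Never force the insert: feel for the pin, and leave the other things where they are.

Things in the scene. Friction and masses are not known exactly. Their poses are not given: they have to be found in the camera images.
- insert_rib (a point): Where to grip the blade insert: in its black finger rib, above the insert's centre, 26 mm above its underside. The rib is 44 mm long (x), 12 mm wide (y; grip across this), its top 36 mm above the underside. Axes: x along the rib towards the notched end, z up. Not tilted at the start.
- insert: The blade insert: loose flat steel plate 110 (x) x 64 (y) x 4 mm with the black rib on top, 110 to 220 g; origin at the middle of its underside. Starts flat on the blue draining tray (floor 6 mm thick, rim 12 mm high). A square-cornered notch 13 mm wide and 18 mm deep is open at the middle of its +x end.
- insert_notch (a point): Middle of the bottom (closed end) of the insert's notch, 37 mm along +x from the insert's centre, 2 mm above its underside. When home it lies at x = 82 mm in the frame of bed.
- slicer: Fixed white slicer block, 224 (x) x 136 (y) x 40 mm, origin under its middle. Its flat aluminium top is the bed. Side rails 6 mm high stand along y = +-58 mm (inner faces +-55 mm) for x above 1 mm; else the bed is open apart from the pin and the latch.
- bed (a point): Middle of the slicer's bed top, 40 mm above the table. x is the direction in which the insert is slid home, z up. Home: insert flat on the bed, its x along this x (within about 6 degrees), the pin inside the notch and touching its bottom.
- pin_strip (a point): Middle of the black strip on the bed at x = 86 mm, y = 0. The square brass locating pin (8 x 8 mm, 12 mm high) stands on it, fixed at x = 86 mm and 5 to 13 mm to either side of the middle (+y or -y): which side and how far is not measured; see it or feel for it. If the notch misses the pin, the plate's end meets it and stops 18 mm short of home.
- latch_knob (a point): In the black round knob on the red latch bar: 14 mm thick, standing from 11 to 45 mm above the bed; this point is 30 mm above the bed. Grip from above and lead it round; it may turn in the fingers. It runs on an arc of 55 mm radius about latch_pivot: on the pivot's -x side (bed axes) at joint 0, on its -y side at 1.571.
- latch_pivot (a point): Upright pivot axis of the latch, at bed x = -21, y = +56 mm, on the bed top; bed axes.
- latch (a joint): Angle of the swing latch (rad): 0 open (bar along the slicer's side, pointing to the bed's -x), 1.571 shut (16 mm wide bar across the bed, 3 mm behind an insert that is home). Starts between 0 and 0.4, needs about 1 N at the knob and stays where it is left.
- comb_c (a point): orange comb insert without a notch, 80 x 50 x 16 mm, lying on the counter; bystander; point: its centre
- squeegee: blue squeegee, 180 mm wide, with a 130 mm handle; bystander
- brush: washing-up brush; bystander
- mug: white mug, 80 mm wide, 90 mm high; bystander
- bowl: white bowl, 110 mm wide, 50 mm high; bystander
- detergent: white bottle with a blue cap, 64 mm wide, 190 mm high; bystander
- spatula: spatula; bystander
Mind the look-alikes: they are no part of the job. What is shaped like the insert but pink or purple is not meant.

How it is judged:
By the outcome, as a careful person would: the job done as asked, in the order asked, and still so for the second after the job is handed in, with the robot touching nothing.
It also fails if it takes over 61 s, if anything falls off the work surface, if the arm or the gripper's body presses on something with over 40 N, if the wrist force passes 120 N, or if a joint passes its speed limit or range.

## Robot

A 6-joint arm with a two-finger parallel gripper is mounted at the origin on the work surface. World frame = base frame: x ahead of the robot, y to its left, z up, the work surface at z = 0. Lengths are in m, angles in rad, forces in N, time in s.
With the tool pointing down it reaches from about 0.35 to 0.725 m from the base axis. Payload 4.3 kg.
Tool frame: the origin (TCP) lies between the finger pads; the fingertips stand 25 mm ahead of it and the grasp point (between the pads) lies 6 mm ahead of it; z points along the fingers, x is the direction in which the jaws open and shut, and the axes are right-handed (so a half turn about z gives the same grasp; the last joint's range is limited). The gripper opens to 85 mm and grips with 20 to 120 N. Pads are 22 mm wide; open, the fingers measure 114 mm over their backs; the gripper's body (76 mm by 85 mm) begins 54 mm behind the grasp point. The pads swing forward as they close: fully open they stand 13 mm farther back than shut.
Start: joints at [1.224, 0.377, 0.081, 1.274, 0, 1.46], TCP at [0.135, 0.559, 0.256] pointing down, gripper open.
Joint ranges: [-2.72, 2.72], [-0.84, 1.66], [-1.02, 1.22], [-1.77, 2.12], [-1.37, 1.28], [-3.14, 3.14]. Speed limits (rad/s): [2.57, 2.57, 3.14, 3.14, 3.14, 3.14].

## Interface

Orientations are given as a unit quaternion [x, y, z, w].
In Python, from plant import manip, eyes gives the robot as it stands.
- The arm moves only by the tool jog_arm, never from a script. Its argument "steps" is a list of rows, each an object of numbers: "claw": the gripper's target within -1 to 1 (shut at 1, half-way at 0, fully open at -1); "x", "y", "z": the shift along the tool's x, y, z normalised to -1 to 1, where 1 is 0.025 m; "rx", "ry", "rz": the turn, a rotation vector about the tool's x, y, z normalised to -1 to 1, where 1 is 0.08 rad. A call has 1 to 5 rows; each row shifts and turns the pose as measured when the row begins, along the tool's axes as they then stand; what a row does not reach is not made up. A row lasts 1/12 s, in which the tool goes at most 41.7 mm and 7.16 degrees, less where a joint would pass 70% of its speed; a pose out of reach is approached as far as the arm can. A call with a number of a shift or a turn outside -1 to 1 is refused whole. A call with a gripper value outside its range is refused whole. The fingers move at their own pace and stop on an object; the grip force is fixed at half the most. Time passes only in rows, so rows that do not move let the fingers close. It gives the time, the measured TCP pose, the force and the opening at its end, in the units of the state.
- manip.sense(): the state, without advancing time (a new reading comes with each control period).
- eyes.snapshot(name): name is "scene" or "side" or "wrist"; returns (picture, depth): 480x640x3 uint8, red, green, blue; 480x640 float32, m along the optical axis (not along the pixel's ray), 0 where there is no reading.
- eyes.camera_model(name): a dict with "mtx" (3x3 intrinsics, pixels), "R" (3x3) and "t" (3): a world point X has camera coordinates R X + t. Camera axes: x right, y down, z forward; pixel columns grow to the right and rows downward; lengths in m; the calibration is good to about 2 mm. A picture is of the moment at which its call begins: read the wrist's pose just before it. camera_model takes no time and is no camera call; for the wrist camera it gives the pose at the moment of the call.
- manip.sign_off(): hands the job in, once; it reports no verdict.
The state is a dict: "clock": time; "q": joint angles; "joint_vel": joint speeds; "effort": joint torques, N m; "position": TCP position; "ee_rot": TCP orientation; "force": force on the tool from outside, world axes, zero at the start; "moment": the same for the moment, N m; "grip_width": opening from 0.0 (shut) to 1.0 (fully open).
Only numpy, scipy, OpenCV 4.12 (cv2) and the standard library are available. Lean on these libraries where they do the work, as an engineer would, in place of code of your own. Each camera call takes 0.05 s, during which the arm holds its last target. There are 200 camera calls.

## Working session

There is one attempt and no reset: what is moved stays moved. The work goes in short steps, Python scripts to look and compute and a tool call to move; the robot and the scene stay as the last step left them, time stands still between calls to the robot, and variables do not carry over. Pictures are saved under pics/ and viewed, about 8 in all and at most 12, crops included, and the job is handed in when it is done.

Besides the shell and the picture viewer there is one more tool, called after "Request:" as a command line: name --argument value ..., lists and objects as JSON in quotes. jog_arm: Moves the arm, as the interface text tells. Scaled input: -1 to 1 covers 0.025 m each way for a shift and 0.08 rad each way for a turn. Its arguments: {"type":"object","properties":{"steps":{"type":"array"}},"required":["steps"]}

```bash
ls; mkdir -p pics
cat > h.py <<'E'
import numpy as np, cv2
from plant import manip, eyes
def snap(n,name):
    m=eyes.camera_model(n); p,d=eyes.snapshot(n)
    cv2.imwrite(f'pics/{name}.png',cv2.cvtColor(p,cv2.COLOR_RGB2BGR)); np.savez(f'pics/{name}.npz',p=p,d=d,K=m['mtx'],R=m['R'],t=m['t'])
    return p,d,m
def ray(m,u,v,z):
    K,R,t=[np.array(m[k]) for k in(('mtx' if 'mtx' in m else 'K'),'R','t')]
    c=-R.T@t; r=R.T@np.linalg.solve(K,[u,v,1]); return c+r*(z-c[2])/r[2]
E
python3 - <<'E'
from h import *
for n in('scene','side'):
    p,d,m=snap(n,n+'0'); print(n,-np.array(m['R']).T@m['t'])
print(manip.sense())
E
```

```text
pics
scene [0.87018391 0.6000295  1.22512   ]
side [ 0.25792379 -1.31173652  1.01513299]
{'clock': 0.1, 'q': array([1.22373623e+00, 3.78006499e-01, 7.97801411e-02, 1.27439300e+00,
       1.89369455e-05, 1.46051844e+00]), 'joint_vel': array([ 8.46039746e-04, -5.50439685e-04,  4.17230434e-03,  1.67832841e-03,
        6.97529769e-07,  7.10693982e-04]), 'effort': array([ 1.39940152e-03, -4.64694393e+01,  2.70582336e+01,  1.20106971e-02,
       -9.19978947e-05, -1.00702277e-05]), 'position': array([0.13467599, 0.55845994, 0.25545284]), 'ee_rot': array([ 7.85676405e-01,  6.18637014e-01, -7.78869907e-04,  4.73617821e-04]), 'force': array([-0.68728583,  0.06553084, -0.01734138]), 'moment': array([ 0.05582242,  0.00554031, -0.01697443]), 'grip_width': 1.0039712469634516}
```

View pics/scene0.png

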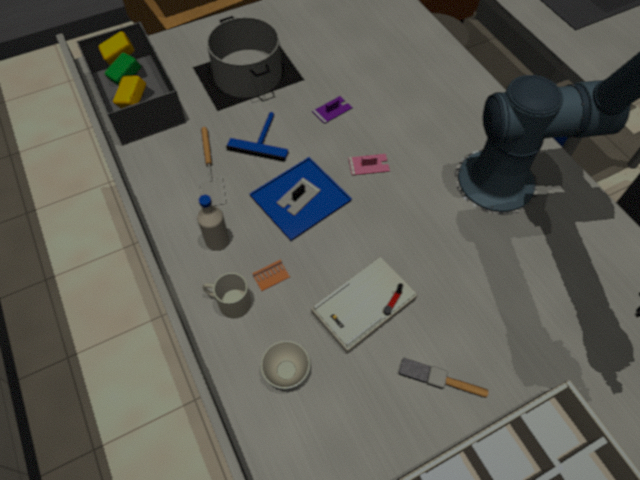

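View pics/side0.png

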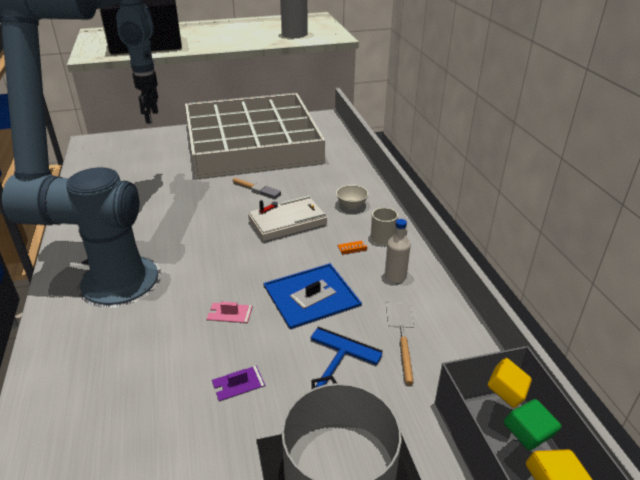

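The scene view shows the steel insert with its black rib on the blue tray at (298,194). Things it could be mistaken for are the pink plate (370,163), the purple plate (333,108) and the orange comb (271,275). I choose the steel one at (298,194). The slicer is at (365,302), with the brass pin near (337,320) and the latch near (395,297). The side view agrees: insert at (313,292), slicer at (288,218).

```bash
cat > m.py <<'E'
from h import *
f=np.load('pics/scene0.npz'); p=f['p']; hsv=cv2.cvtColor(p,cv2.COLOR_RGB2HSV)
im=cv2.cvtColor(p,cv2.COLOR_RGB2BGR)
a=cv2.resize(im[150:250,240:360],None,fx=4,fy=4,interpolation=cv2.INTER_CUBIC); b=cv2.resize(im[250:360,300:425],None,fx=4,fy=4,interpolation=cv2.INTER_CUBIC)
h=max(a.shape[0],b.shape[0]); c=np.zeros((h,a.shape[1]+b.shape[1]-180,3),np.uint8); 
c=np.zeros((h,a.shape[1]+b.shape[1],3),np.uint8); c[:a.shape[0],:a.shape[1]]=a; c[:b.shape[0],a.shape[1]:]=b
cv2.imwrite('pics/crop1.png',cv2.resize(c,None,fx=.8,fy=.8))
def rect(mask,z,nm,off):
    cs,_=cv2.findContours(mask,cv2.RETR_EXTERNAL,cv2.CHAIN_APPROX_NONE); k=max(cs,key=cv2.contourArea)[:,0]
    P=np.array([ray(f,u+off[0],v+off[1],z)[:2] for u,v in k])*1000
    r=cv2.minAreaRect(P.astype(np.float32)); print(nm,r); return r
H,S,V=[hsv[...,i].astype(int) for i in range(3)]
blue=((H>95)&(H<130)&(S>120)&(V>40)).astype(np.uint8)
w=np.zeros_like(blue); w[150:245,240:360]=1; rect(blue*w,.012,'tray',(0,0))
st=((S<70)&(V>90)).astype(np.uint8); w[:]=0; w[175:220,272:325]=1
rect(st*w,.010,'plate',(0,0))
dk=((V<45)).astype(np.uint8); rect(dk*w,.036,'rib',(0,0))
# slicer from depth: points at z=.04
d=f['d']; vv,uu=np.mgrid[250:360,300:425]; z=d[250:360,300:425]
X=np.stack([uu,vv,np.ones_like(uu)],-1)@np.linalg.inv(f['K']).T*z[...,None]; X=(X-f['t'])@f['R']
top=((X[...,2]>.033)&(X[...,2]<.06)).astype(np.uint8); print('medz',np.median(X[...,2][top>0]))
rect(top,.040,'slicer',(300,250))
red=(((H<8)|(H>172))&(S>150)&(V>60)).astype(np.uint8); w[:]=0; w[250:360,300:425]=1; rect(red*w,.048,'bar',(0,0)); rect(dk*w,.085,'knob',(0,0))
E
python3 m.py
```

```text
tray ((520.3021240234375, -197.0738525390625), (209.4353790283203, 190.2578125), 11.099631309509277)
plate ((522.0506591796875, -202.75637817382812), (109.7536392211914, 63.89959716796875), 22.364112854003906)
rib ((525.3654174804688, -196.25250244140625), (53.51007080078125, 21.205720901489258), 24.13985824584961)
medz 0.03974862664474048
slicer ((527.0304565429688, 166.84521484375), (223.21127319335938, 135.1324462890625), 11.62474250793457)
bar ((465.8973693847656, 197.591552734375), (39.62308883666992, 11.995784759521484), 29.731901168823242)
knob ((452.42193603515625, 191.90708923339844), (22.061016082763672, 7.642660140991211), 48.08790588378906)
```

View pics/crop1.png

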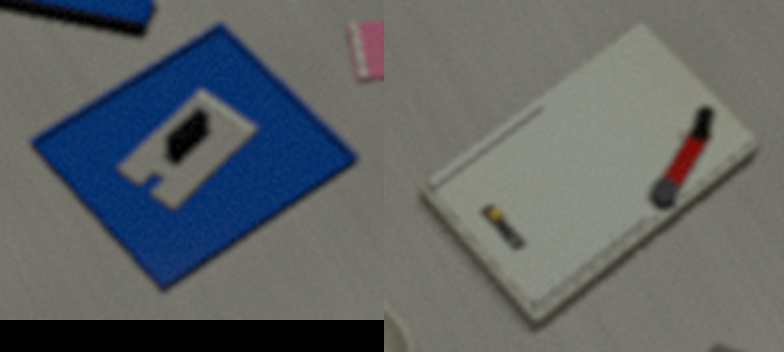

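The crop confirms the choice. The steel plate has its notch at the lower left (150,185), so its +x points away from the base with yaw about 22°. On the slicer the brass pin is at crop (494,213), on the bed's −y side of the strip. The latch pivot is at (663,190) and the knob at (705,110).

```bash
cat >> h.py <<'E'
from scipy.spatial.transform import Rotation as Ro
BC=np.array([.527,.1668]); BY=np.radians(11.62)
def bed(P): 
    c,s=np.cos(BY),np.sin(BY); return (np.array(P[:2])-BC)@np.array([[c,-s],[s,c]])*1000
def unbed(x,y):
    c,s=np.cos(BY),np.sin(BY); return BC+np.array([[c,-s],[s,c]])@[x/1000,y/1000]
def plan(pos,yaw,maxs=1.0):
    """rows to bring the TCP to pos, tool x at yaw (deg), pointing down"""
    s=manip.sense(); p=np.array(s['position']); R=Ro.from_quat(s['ee_rot'])
    y=np.radians(yaw); T=Ro.from_matrix(np.array([[np.cos(y),np.sin(y),0],[np.sin(y),-np.cos(y),0],[0,0,-1]]))
    T2=T*Ro.from_euler('z',np.pi)
    if (R.inv()*T2).magnitude()<(R.inv()*T).magnitude(): T=T2
    d=np.array(pos)-p; rv=(R.inv()*T).as_rotvec()
    n=int(np.ceil(max(np.abs(d).max()/.025*1.25/maxs,np.abs(rv).max()/.08,1)))
    print('at',p.round(4),'F',np.array(s['force']).round(1),'w',round(s['grip_width'],3),'t',round(s['clock'],2),'rows',n)
    for i in range(n):
        Ri=R*Ro.from_rotvec(rv*i/n); a=Ri.inv().apply(d/n)/.025
        print(i+1,a.round(2),(rv/n/.08).round(2))
E
python3 - <<'E'
from h import *
f=np.load('pics/scene0.npz')
# crop1 px -> image px : /3.2, right half starts at 480*.8=384
g=lambda u,v:((u-384)/3.2+300,v/3.2+250)
for nm,q,z in(('pin',(494,213),.052),('knobtop',(706,112),.085),('pivot',(663,190),.05),('strip1',(487,209),.041),('strip2',(518,245),.041)):
    P=ray(f,*g(*q),z); print(nm,P.round(4),bed(P).round(1))
plan([.46,.15,.26],101.6)
E
```

```text
pin [0.6122 0.1731 0.052 ] [ 84.7 -11. ]
knobtop [0.445  0.1867 0.085 ] [-76.3  36. ]
pivot [0.4934 0.2135 0.05  ] [-23.5  52.5]
strip1 [0.6128 0.164  0.041 ] [ 83.5 -20.1]
strip2 [0.6061 0.1991 0.041 ] [84.  15.7]
at [0.1347 0.5585 0.2555] F [-0.7  0.1 -0. ] w 1.004 t 0.1 rows 21
1 [-0.61  0.78 -0.01] [-0.    0.   -0.26]
2 [-0.63  0.77 -0.01] [-0.    0.   -0.26]
3 [-0.64  0.76 -0.01] [-0.    0.   -0.26]
4 [-0.66  0.75 -0.01] [-0.    0.   -0.26]
5 [-0.67  0.73 -0.01] [-0.    0.   -0.26]
6 [-0.69  0.72 -0.01] [-0.    0.   -0.26]
7 [-0.7   0.7  -0.01] [-0.    0.   -0.26]
8 [-0.72  0.69 -0.01] [-0.    0.   -0.26]
9 [-0.73  0.67 -0.01] [-0.    0.   -0.26]
10 [-0.75  0.66 -0.01] [-0.    0.   -0.26]
11 [-0.76  0.64 -0.01] [-0.    0.   -0.26]
12 [-0.77  0.62 -0.01] [-0.    0.   -0.26]
13 [-0.79  0.61 -0.01] [-0.    0.   -0.26]
14 [-0.8   0.59 -0.01] [-0.    0.   -0.26]
15 [-0.81  0.58 -0.01] [-0.    0.   -0.26]
16 [-0.82  0.56 -0.01] [-0.    0.   -0.26]
17 [-0.83  0.54 -0.01] [-0.    0.   -0.26]
18 [-0.85  0.52 -0.01] [-0.    0.   -0.26]
19 [-0.86  0.51 -0.01] [-0.    0.   -0.26]
20 [-0.87  0.49 -0.01] [-0.    0.   -0.26]
21 [-0.88  0.47 -0.01] [-0.    0.   -0.26]
```

Request:
jog_arm --steps '[{"x": -0.62, "y": 0.78, "rz": -0.26, "claw": -1}, {"x": -0.63, "y": 0.77, "rz": -0.26, "claw": -1}, {"x": -0.64, "y": 0.76, "rz": -0.26, "claw": -1}, {"x": -0.66, "y": 0.75, "rz": -0.26, "claw": -1}, {"x": -0.67, "y": 0.73, "rz": -0.26, "claw": -1}]'

```text
invalid input
```

Request:
jog_arm --steps '[{"x": -0.69, "y": 0.72, "rz": -0.26, "claw": -1}, {"x": -0.7, "y": 0.7, "rz": -0.26, "claw": -1}, {"x": -0.72, "y": 0.69, "rz": -0.26, "claw": -1}, {"x": -0.73, "y": 0.67, "rz": -0.26, "claw": -1}, {"x": -0.75, "y": 0.66, "rz": -0.26, "claw": -1}]'

```text
invalid input
```

Request:
jog_arm --steps '[{"x": -0.76, "y": 0.64, "rz": -0.26, "claw": -1}, {"x": -0.77, "y": 0.62, "rz": -0.26, "claw": -1}, {"x": -0.79, "y": 0.61, "rz": -0.26, "claw": -1}, {"x": -0.8, "y": 0.59, "rz": -0.26, "claw": -1}, {"x": -0.81, "y": 0.58, "rz": -0.26, "claw": -1}]'

```text
invalid input
```

Request:
jog_arm --steps '[{"x": -0.82, "y": 0.56, "rz": -0.26, "claw": -1}, {"x": -0.83, "y": 0.54, "rz": -0.26, "claw": -1}, {"x": -0.85, "y": 0.52, "rz": -0.26, "claw": -1}, {"x": -0.86, "y": 0.5, "rz": -0.26, "claw": -1}, {"x": -0.87, "y": 0.48, "rz": -0.26, "claw": -1}]'

```text
invalid input
```

Run:
```python
from h import *
snap('wrist','w1')
m=eyes.camera_model('wrist'); print(-np.array(m['R']).T@m['t'], np.array(m['R']).round(2).tolist())
plan([.522,-.203,.12],112.4)
```

```text
[0.06693637 0.57508423 0.37346152] [[0.23, 0.97, -0.0], [0.93, -0.23, 0.28], [0.27, -0.07, -0.96]]
at [0.1347 0.5586 0.2556] F [0.1 0.9 0.9] w 0.999 t 0.15 rows 39
1 [-0.67  0.57  0.14] [-0.   0.  -0.2]
2 [-0.67  0.56  0.14] [-0.   0.  -0.2]
3 [-0.68  0.55  0.14] [-0.   0.  -0.2]
4 [-0.69  0.54  0.14] [-0.   0.  -0.2]
5 [-0.7   0.53  0.14] [-0.   0.  -0.2]
6 [-0.71  0.51  0.14] [-0.   0.  -0.2]
7 [-0.72  0.5   0.14] [-0.   0.  -0.2]
8 [-0.73  0.49  0.14] [-0.   0.  -0.2]
9 [-0.73  0.48  0.14] [-0.   0.  -0.2]
10 [-0.74  0.47  0.14] [-0.   0.  -0.2]
11 [-0.75  0.46  0.14] [-0.   0.  -0.2]
12 [-0.76  0.44  0.14] [-0.   0.  -0.2]
13 [-0.76  0.43  0.14] [-0.   0.  -0.2]
14 [-0.77  0.42  0.14] [-0.   0.  -0.2]
15 [-0.78  0.41  0.14] [-0.   0.  -0.2]
16 [-0.78  0.39  0.14] [-0.   0.  -0.2]
17 [-0.79  0.38  0.14] [-0.   0.  -0.2]
18 [-0.8   0.37  0.14] [-0.   0.  -0.2]
19 [-0.8   0.36  0.14] [-0.   0.  -0.2]
20 [-0.81  0.34  0.14] [-0.   0.  -0.2]
21 [-0.81  0.33  0.14] [-0.   0.  -0.2]
22 [-0.82  0.32  0.14] [-0.   0.  -0.2]
23 [-0.82  0.3   0.14] [-0.   0.  -0.2]
24 [-0.83  0.29  0.14] [-0.   0.  -0.2]
25 [-0.83  0.28  0.14] [-0.   0.  -0.2]
26 [-0.84  0.26  0.14] [-0.   0.  -0.2]
27 [-0.84  0.25  0.14] [-0.   0.  -0.2]
28 [-0.84  0.24  0.14] [-0.   0.  -0.2]
29 [-0.85  0.22  0.14] [-0.   0.  -0.2]
30 [-0.85  0.21  0.14] [-0.   0.  -0.2]
31 [-0.85  0.19  0.14] [-0.   0.  -0.2]
32 [-0.86  0.18  0.14] [-0.   0.  -0.2]
33 [-0.86  0.17  0.14] [-0.   0.  -0.2]
34 [-0.86  0.15  0.14] [-0.   0.  -0.2]
35 [-0.87  0.14  0.14] [-0.   0.  -0.2]
36 [-0.87  0.13  0.14] [-0.   0.  -0.2]
37 [-0.87  0.11  0.14] [-0.   0.  -0.2]
38 [-0.87  0.1   0.14] [-0.   0.  -0.2]
39 [-0.87  0.08  0.14] [-0.   0.  -0.2]
```

View pics/w1.png

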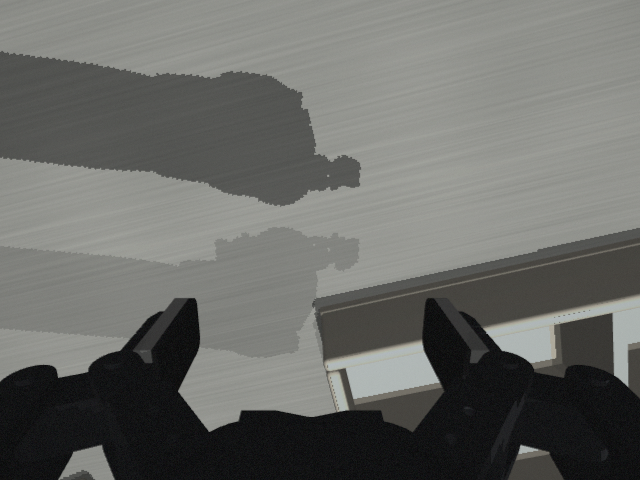

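The arm hasn't moved: the wrist view shows only counter and the fingers. The rows were probably refused for missing keys, so I'll give all seven.

Request:
jog_arm --steps '[{"claw": -1, "x": -0.62, "y": 0.78, "z": 0, "rx": 0, "ry": 0, "rz": -0.26}, {"claw": -1, "x": -0.63, "y": 0.77, "z": 0, "rx": 0, "ry": 0, "rz": -0.26}, {"claw": -1, "x": -0.64, "y": 0.76, "z": 0, "rx": 0, "ry": 0, "rz": -0.26}, {"claw": -1, "x": -0.66, "y": 0.75, "z": 0, "rx": 0, "ry": 0, "rz": -0.26}, {"claw": -1, "x": -0.67, "y": 0.73, "z": 0, "rx": 0, "ry": 0, "rz": -0.26}]'

```text
clock: 0.57
position: [0.2114, 0.4605, 0.2527]
ee_rot: [0.748, 0.664, -0.002, 0.0]
force: [0.1, -1.1, -0.3]
grip_width: 1.002
```

Request:
jog_arm --steps '[{"claw": -1, "x": -0.69, "y": 0.72, "z": 0, "rx": 0, "ry": 0, "rz": -0.26}, {"claw": -1, "x": -0.7, "y": 0.7, "z": 0, "rx": 0, "ry": 0, "rz": -0.26}, {"claw": -1, "x": -0.72, "y": 0.69, "z": 0, "rx": 0, "ry": 0, "rz": -0.26}, {"claw": -1, "x": -0.73, "y": 0.67, "z": 0, "rx": 0, "ry": 0, "rz": -0.26}, {"claw": -1, "x": -0.75, "y": 0.66, "z": 0, "rx": 0, "ry": 0, "rz": -0.26}]'

```text
clock: 0.98
position: [0.2924, 0.3584, 0.2514]
ee_rot: [0.71, 0.704, -0.004, 0.0]
force: [1.0, -0.3, 0.4]
grip_width: 0.999
```

Request:
jog_arm --steps '[{"claw": -1, "x": -0.76, "y": 0.64, "z": 0, "rx": 0, "ry": 0, "rz": -0.26}, {"claw": -1, "x": -0.77, "y": 0.62, "z": 0, "rx": 0, "ry": 0, "rz": -0.26}, {"claw": -1, "x": -0.79, "y": 0.61, "z": 0, "rx": 0, "ry": 0, "rz": -0.26}, {"claw": -1, "x": -0.8, "y": 0.59, "z": 0, "rx": 0, "ry": 0, "rz": -0.26}, {"claw": -1, "x": -0.81, "y": 0.58, "z": 0, "rx": 0, "ry": 0, "rz": -0.26}]'

```text
clock: 1.4
position: [0.3738, 0.2568, 0.2504]
ee_rot: [0.67, 0.742, -0.005, -0.0]
force: [0.1, -1.3, -0.4]
grip_width: 1.003
```

Request:
jog_arm --steps '[{"claw": -1, "x": -0.82, "y": 0.56, "z": 0, "rx": 0, "ry": 0, "rz": -0.26}, {"claw": -1, "x": -0.83, "y": 0.54, "z": 0, "rx": 0, "ry": 0, "rz": -0.26}, {"claw": -1, "x": -0.85, "y": 0.52, "z": 0, "rx": 0, "ry": 0, "rz": -0.26}, {"claw": -1, "x": -0.86, "y": 0.5, "z": 0, "rx": 0, "ry": 0, "rz": -0.26}, {"claw": -1, "x": 0, "y": 0, "z": 0, "rx": 0, "ry": 0, "rz": -0.26}]'

```text
clock: 1.82
position: [0.4417, 0.173, 0.2494]
ee_rot: [0.631, 0.776, -0.006, -0.0]
force: [1.2, 0.8, -0.5]
grip_width: 1.002
```

```bash
sed -i 's/\*1.25\/maxs/*1.02\/maxs/' h.py
python3 - <<'E'
from h import *
snap('wrist','w2')
plan([.522,-.203,.13],112.4)
E
```

```text
at [0.4403 0.1742 0.2492] F [ 0.5  0.5 -0.4] w 0.997 t 1.87 rows 16
1 [-0.96  0.01  0.3 ] [-0.01  0.   -0.14]
2 [-0.96 -0.    0.3 ] [-0.01  0.   -0.14]
3 [-0.96 -0.01  0.3 ] [-0.01  0.   -0.14]
4 [-0.96 -0.03  0.3 ] [-0.01  0.   -0.14]
5 [-0.96 -0.04  0.3 ] [-0.01  0.   -0.14]
6 [-0.96 -0.05  0.3 ] [-0.01  0.   -0.14]
7 [-0.96 -0.06  0.3 ] [-0.01  0.   -0.14]
8 [-0.96 -0.07  0.3 ] [-0.01  0.   -0.14]
9 [-0.96 -0.08  0.3 ] [-0.01  0.   -0.14]
10 [-0.96 -0.09  0.3 ] [-0.01  0.   -0.14]
11 [-0.96 -0.1   0.3 ] [-0.01  0.   -0.14]
12 [-0.96 -0.11  0.3 ] [-0.01  0.   -0.14]
13 [-0.96 -0.13  0.3 ] [-0.01  0.   -0.14]
14 [-0.95 -0.14  0.3 ] [-0.01  0.   -0.14]
15 [-0.95 -0.15  0.3 ] [-0.01  0.   -0.14]
16 [-0.95 -0.16  0.3 ] [-0.01  0.   -0.14]
```

View pics/w2.png

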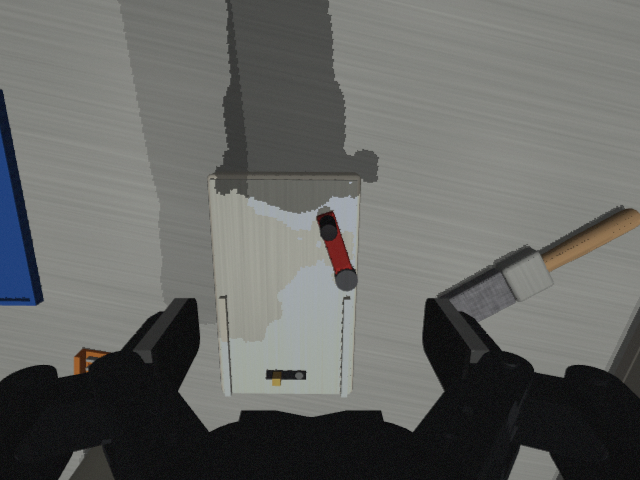

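The wrist view shows the whole slicer. Its top corners are at about (209,176), (361,175), (352,393) and (224,393). The pin is at (277,378), on the strip from (266,375) to (306,375). The pivot is at (346,280) and the knob top at (327,229). I'll refine the bed frame from these.

Run:
```python
from h import *
f=np.load('pics/w2.npz'); hsv=cv2.cvtColor(f['p'],cv2.COLOR_RGB2HSV).astype(int); H,S,V=[hsv[...,i] for i in range(3)]
for nm,u,v,z in(('c1',209,176,.04),('c2',361,175,.04),('c3',352,393,.046),('c4',224,393,.046),('pivot',346,279,.055),('knob',327,229,.085),('strip-',266,375,.041),('strip+',306,375,.041),('railL',219.5,297,.046),('railR',350,297,.046)):
    P=ray(f,u,v,z); print(nm,P.round(4),bed(P).round(1), f['d'][int(v),int(u)])
g=((H>15)&(H<32)&(S>130)&(V>100)); g[:360]=0;g[395:]=0;g[:,:255]=0;g[:,320:]=0
vv,uu=np.where(g); print('pin',uu.mean(),vv.mean(),uu.min(),uu.max(),vv.min(),vv.max())
for u,v,z in((uu.mean(),vv.min()+(uu.max()-uu.min())/2,.052),(uu.min(),vv.min(),.052),(uu.max()+1,vv.min(),.052)): P=ray(f,u,v,z); print(P.round(4),bed(P).round(1))
```

```text
c1 [0.429  0.0795 0.04  ] [-113.6  -65.8] 0.3321098
c2 [0.4013 0.2074 0.04  ] [-115.    65.1] 0.36721727
c3 [0.6121 0.2493 0.046 ] [99.9 63.6] 0.42914307
c4 [0.6387 0.1244 0.046 ] [100.9 -64. ] 0.43150225
pivot [0.4915 0.2141 0.055 ] [-25.2  53.4] 0.3340961
knob [0.4431 0.1851 0.085 ] [-78.5  34.8] 0.29088497
strip- [0.6132 0.1619 0.041 ] [ 83.4 -22.2] 0.3781123
strip+ [0.6049 0.2009 0.041 ] [83.2 17.7] 0.37925813
railL [0.5364 0.1053 0.046 ] [ -3.1 -62.1] 0.35241365
railR [0.5115 0.2233 0.046 ] [-3.8 58.5] 0.35640237
pin 276.1818181818182 381.40909090909093 273 280 379 384
[0.6114 0.1729 0.052 ] [ 83.9 -11. ]
[0.6081 0.1692 0.052 ] [ 80. -14.]
[0.6065 0.1768 0.052 ] [79.9 -6.2]
```

Request:
jog_arm --steps '[{"claw": -1, "x": -0.96, "y": 0, "z": 0.3, "rx": 0, "ry": 0, "rz": -0.14}, {"claw": -1, "x": -0.96, "y": 0, "z": 0.3, "rx": 0, "ry": 0, "rz": -0.14}, {"claw": -1, "x": -0.96, "y": -0.01, "z": 0.3, "rx": -0.02, "ry": 0, "rz": -0.14}, {"claw": -1, "x": -0.96, "y": -0.03, "z": 0.3, "rx": -0.02, "ry": 0, "rz": -0.14}, {"claw": -1, "x": -0.96, "y": -0.04, "z": 0.3, "rx": -0.02, "ry": 0, "rz": -0.14}]'

```text
clock: 2.28
position: [0.4644, 0.0597, 0.2117]
ee_rot: [0.603, 0.798, -0.002, -0.001]
force: [1.0, 0.7, 0.3]
grip_width: 1.001
```

Request:
jog_arm --steps '[{"claw": -1, "x": -0.96, "y": -0.05, "z": 0.3, "rx": -0.02, "ry": 0, "rz": -0.14}, {"claw": -1, "x": -0.96, "y": -0.06, "z": 0.3, "rx": -0.02, "ry": 0, "rz": -0.14}, {"claw": -1, "x": -0.96, "y": -0.07, "z": 0.3, "rx": -0.02, "ry": 0, "rz": -0.14}, {"claw": -1, "x": -0.96, "y": -0.08, "z": 0.3, "rx": -0.02, "ry": 0, "rz": -0.14}, {"claw": -1, "x": -0.96, "y": -0.09, "z": 0.3, "rx": -0.02, "ry": 0, "rz": -0.14}]'

```text
clock: 2.7
position: [0.4892, -0.0573, 0.1718]
ee_rot: [0.577, 0.817, 0.002, -0.001]
force: [-0.6, 0.7, 0.4]
grip_width: 0.995
```

Request:
jog_arm --steps '[{"claw": -1, "x": -0.96, "y": -0.1, "z": 0.3, "rx": 0, "ry": 0, "rz": -0.14}, {"claw": -1, "x": -0.96, "y": -0.11, "z": 0.3, "rx": 0, "ry": 0, "rz": -0.14}, {"claw": -1, "x": -0.96, "y": -0.13, "z": 0.3, "rx": 0, "ry": 0, "rz": -0.14}, {"claw": -1, "x": -0.5, "y": -0.14, "z": 0.3, "rx": 0, "ry": 0, "rz": -0.14}, {"claw": -1, "x": 0, "y": -0.15, "z": 0, "rx": 0, "ry": 0, "rz": -0.14}]'

```text
clock: 3.12
position: [0.5037, -0.1437, 0.1379]
ee_rot: [0.553, 0.833, 0.002, -0.003]
force: [-0.3, 0.3, -0.4]
grip_width: 1.002
```

Run:
```python
from h import *
p,d,m=snap('wrist','w3')
plan([.522,-.203,.038],112.4)
```

```text
at [ 0.5026 -0.1429  0.1384] F [-1.3 -1.2 -0.8] w 0.999 t 3.17 rows 5
1 [-0.51 -0.04  0.8 ] [ 0.   -0.02  0.02]
2 [-0.51 -0.04  0.8 ] [ 0.   -0.02  0.02]
3 [-0.51 -0.04  0.8 ] [ 0.   -0.02  0.02]
4 [-0.51 -0.04  0.8 ] [ 0.   -0.02  0.02]
5 [-0.5  -0.04  0.8 ] [ 0.   -0.02  0.02]
```

View pics/w3.png

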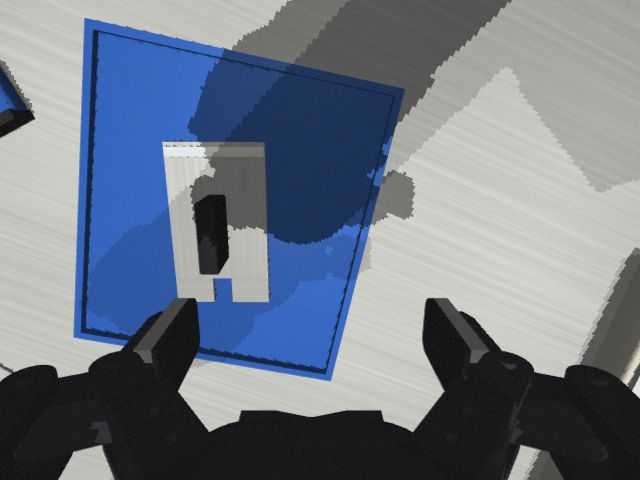

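The wrist view shows the steel insert with plate corners (163,142), (265,142), (269,301) and (178,301). The notch is at the bottom (222,280–300) and the rib top around (211,225). The slicer measurements from both views agree on shifting the bed origin by (−2.7,−2) mm, which puts the pin at bed y ≈ −8.5.

```bash
python3 - <<'E'
from h import *
print('newBC',unbed(-2.7,-2.0).round(4))
f=np.load('pics/w3.npz')
P=[ray(f,u,v,.010)[:2] for u,v in((163,142),(265,142),(269,301),(178,301))]
P=np.array(P); print(P.round(4)); c=P.mean(0); d=(P[2]+P[3]-P[0]-P[1])/2; print('centre',c.round(4),'len',np.linalg.norm(d),'w',np.linalg.norm(P[0]-P[1]),np.linalg.norm(P[2]-P[3]),'yaw',np.degrees(np.arctan2(d[1],d[0])))
a=[ray(f,u,v,.010)[:2] for u,v in((222,279),)]; print('notch',np.array(a).round(4))
y=np.arctan2(d[1],d[0]); print('centre from notch',(a[0]-.037*np.array([np.cos(y),np.sin(y)])).round(4))
V=f['p'].max(-1); mk=(V<48).astype(np.uint8); mk[:190]=0; mk[280:]=0; mk[:,:190]=0; mk[:,240:]=0
n,l,st,cc=cv2.connectedComponentsWithStats(mk); i=1+st[1:,4].argmax(); print(st[i])
for u,v in((195,197),(224,195),(229,262),(200,274)): print(ray(f,u,v,.042).round(4))
E
sed -i 's/^BC=.*/BC=np.array(unused); /' h.py; sed -n 12,14p h.py
```

```text
newBC [0.5248 0.1643]
[[ 0.4833 -0.252 ]
 [ 0.4584 -0.193 ]
 [ 0.5598 -0.1512]
 [ 0.5845 -0.2107]]
centre [ 0.5215 -0.2017] len 0.10948135246193144 w 0.06401500501106763 0.06440181904557372 yaw 22.29396281912473
notch [[ 0.5567 -0.1875]]
centre from notch [ 0.5224 -0.2015]
[ 194  195   35   79 2184]
[ 0.4998 -0.216   0.042 ]
[ 0.4923 -0.2012  0.042 ]
[ 0.5295 -0.1852  0.042 ]
[ 0.5434 -0.1987  0.042 ]
def bed(P): 
    c,s=np.cos(BY),np.sin(BY); return (np.array(P[:2])-BC)@np.array([[c,-s],[s,c]])*1000
def unbed(x,y):
```

```bash
sed -i 's/^BC=.*/BC=np.array([.5248,.1643]); BY=np.radians(11.62)/' h.py; grep -n "^BC" h.py
```

```text
11:BC=np.array([.5248,.1643]); BY=np.radians(11.62)
```

Request:
jog_arm --steps '[{"claw": -1, "x": -0.85, "y": -0.07, "z": 0.4, "rx": 0, "ry": -0.03, "rz": 0.03}, {"claw": -1, "x": -0.85, "y": -0.07, "z": 0.4, "rx": 0, "ry": -0.03, "rz": 0.03}, {"claw": -1, "x": -0.85, "y": -0.07, "z": 0.4, "rx": 0, "ry": -0.03, "rz": 0.03}, {"claw": -1, "x": 0, "y": 0, "z": 0.5, "rx": 0, "ry": 0, "rz": 0}, {"claw": -1, "x": 0, "y": 0, "z": 0.2, "rx": 0, "ry": 0, "rz": 0}]'

```text
clock: 3.58
position: [0.5232, -0.1975, 0.0925]
ee_rot: [0.553, 0.833, 0.002, 0.0]
force: [0.0, 0.4, -0.1]
grip_width: 0.997
```

Run:
```python
from h import *
plan([.5217,-.202,.038],112.3)
```

```text
at [ 0.5232 -0.1975  0.0925] F [ 0.   0.4 -0.1] w 0.997 t 3.58 rows 3
1 [-0.05 -0.04  0.73] [ 0.02 -0.01  0.04]
2 [-0.05 -0.04  0.73] [ 0.02 -0.01  0.04]
3 [-0.05 -0.04  0.73] [ 0.02 -0.01  0.04]
```

Request:
jog_arm --steps '[{"claw": -1, "x": -0.06, "y": -0.04, "z": 0.7, "rx": 0.02, "ry": -0.01, "rz": 0.04}, {"claw": -1, "x": -0.06, "y": -0.04, "z": 0.7, "rx": 0.02, "ry": -0.01, "rz": 0.04}, {"claw": -1, "x": -0.05, "y": -0.04, "z": 0.5, "rx": 0.02, "ry": -0.01, "rz": 0.04}, {"claw": -1, "x": 0, "y": 0, "z": 0.15, "rx": 0, "ry": 0, "rz": 0}, {"claw": 1, "x": 0, "y": 0, "z": 0, "rx": 0, "ry": 0, "rz": 0}]'

```text
clock: 4.0
position: [0.5219, -0.1947, 0.0418]
ee_rot: [0.554, 0.832, 0.001, -0.001]
force: [-1.4, -0.2, 0.1]
grip_width: 0.885
```

Request:
jog_arm --steps '[{"claw": 1, "x": 0, "y": 0, "z": 0, "rx": 0, "ry": 0, "rz": 0}, {"claw": 1, "x": 0, "y": 0, "z": 0, "rx": 0, "ry": 0, "rz": 0}, {"claw": 1, "x": 0, "y": 0, "z": 0, "rx": 0, "ry": 0, "rz": 0}, {"claw": 1, "x": 0, "y": 0, "z": 0, "rx": 0, "ry": 0, "rz": 0}, {"claw": 1, "x": 0, "y": 0, "z": 0, "rx": 0, "ry": 0, "rz": 0}]'

```text
clock: 4.42
position: [0.5239, -0.1931, 0.046]
ee_rot: [0.553, 0.833, 0.001, 0.001]
force: [0.2, -0.9, -0.6]
grip_width: 0.141
```

Request:
jog_arm --steps '[{"claw": 1, "x": 0, "y": 0, "z": 0, "rx": 0, "ry": 0, "rz": 0}, {"claw": 1, "x": 0, "y": 0, "z": 0, "rx": 0, "ry": 0, "rz": 0}, {"claw": 1, "x": 0, "y": 0, "z": 0, "rx": 0, "ry": 0, "rz": 0}]'

```text
clock: 4.67
position: [0.5242, -0.1933, 0.0466]
ee_rot: [0.553, 0.833, 0.001, 0.002]
force: [0.2, 0.7, -1.6]
grip_width: 0.131
```

Request:
jog_arm --steps '[{"claw": 1, "x": 0, "y": 0, "z": -0.3, "rx": 0, "ry": 0, "rz": 0}, {"claw": 1, "x": 0, "y": 0, "z": -0.7, "rx": 0, "ry": 0, "rz": 0}, {"claw": 1, "x": 0, "y": 0, "z": -0.9, "rx": 0, "ry": 0, "rz": 0}, {"claw": 1, "x": 0, "y": 0, "z": -0.8, "rx": 0, "ry": 0, "rz": 0}, {"claw": 1, "x": 0, "y": 0, "z": -0.3, "rx": 0, "ry": 0, "rz": 0}]'

```text
clock: 5.08
position: [0.5199, -0.1916, 0.1215]
ee_rot: [0.553, 0.833, 0.001, -0.004]
force: [0.2, -0.9, -2.1]
grip_width: 0.123
```

Run:
```python
from h import *
snap('wrist','w4')
x,y=unbed(15,-8.5); print(x,y)
plan([x,y,.12],101.6)
```

```text
0.541204643691119 0.15899550517321098
at [ 0.5205 -0.192   0.1221] F [-0.3 -0.6 -0.9] w 0.127 t 5.13 rows 15
1 [0.84 0.41 0.01] [-0.   -0.    0.16]
2 [0.85 0.4  0.01] [-0.   -0.    0.16]
3 [0.85 0.39 0.01] [-0.   -0.    0.16]
4 [0.86 0.38 0.01] [-0.   -0.    0.16]
5 [0.86 0.37 0.01] [-0.   -0.    0.16]
6 [0.87 0.36 0.01] [-0.   -0.    0.16]
7 [0.87 0.35 0.01] [-0.   -0.    0.16]
8 [0.88 0.34 0.01] [-0.   -0.    0.16]
9 [0.88 0.32 0.01] [-0.   -0.    0.16]
10 [0.88 0.31 0.01] [-0.   -0.    0.16]
11 [0.89 0.3  0.01] [-0.   -0.    0.16]
12 [0.89 0.29 0.01] [-0.   -0.    0.16]
13 [0.9  0.28 0.01] [-0.   -0.    0.16]
14 [0.9  0.27 0.01] [-0.   -0.    0.16]
15 [0.9  0.25 0.01] [-0.   -0.    0.16]
```

View pics/w4.png

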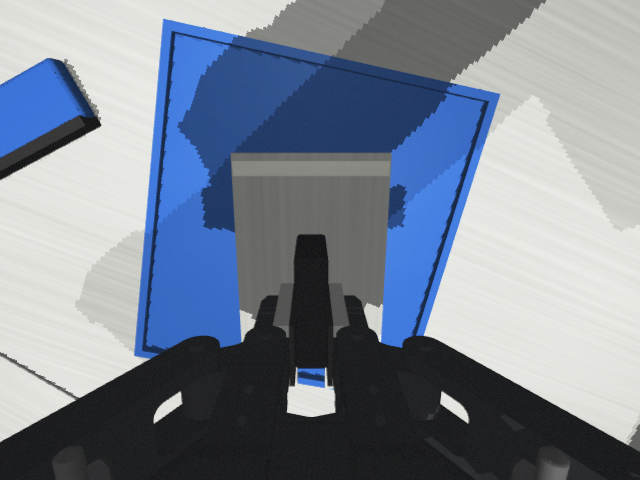

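The insert hangs level in the jaws. The plate's rear edge runs from (232,154) to (391,154) and the rib is centred at (311,300). I'll work out the grip offset from that edge and start the carry.

Run:
```python
from h import *
f=np.load('pics/w4.npz'); print('z check', f['d'][160,310])
p=np.array([.5205,-.192]); 
R,t=f['R'],f['t']; X=np.linalg.solve(f['K'],[310,156,1])*f['d'][156,310]; print('depth pt',R.T@(X-t))
for z in(.0855,):
    A=ray(f,232,153.5,z)[:2];B=ray(f,391,153.5,z)[:2]; e=B-A; w=np.linalg.norm(e); ax=np.array([e[1],-e[0]])/w; ax=-ax if ax[0]<0 else ax
    c=(A+B)/2+.055*ax; yw=np.degrees(np.arctan2(ax[1],ax[0])); dl=p-c
    print(z,'width',w,'yaw',yw,'tcp rel centre along,across',dl@ax,dl@[-ax[1],ax[0]])
```

```text
z check 0.15043525
depth pt [ 0.4655143  -0.21448108  0.08509177]
0.0855 width 0.06330218116583387 yaw 22.739142369320472 tcp rel centre along,across 0.0054053826520568254 -0.001168683668072677
```

Request:
jog_arm --steps '[{"claw": 1, "x": 0.5, "y": 0.25, "z": 0, "rx": 0, "ry": 0, "rz": 0.1}, {"claw": 1, "x": 0.85, "y": 0.4, "z": 0, "rx": 0, "ry": 0, "rz": 0.16}, {"claw": 1, "x": 0.85, "y": 0.39, "z": 0, "rx": 0, "ry": 0, "rz": 0.16}, {"claw": 1, "x": 0.86, "y": 0.38, "z": 0, "rx": 0, "ry": 0, "rz": 0.16}, {"claw": 1, "x": 0.86, "y": 0.37, "z": 0, "rx": 0, "ry": 0, "rz": 0.16}]'

```text
clock: 5.55
position: [0.5274, -0.0864, 0.1211]
ee_rot: [0.583, 0.813, 0.0, -0.001]
force: [0.6, -0.2, -2.0]
grip_width: 0.128
```

Request:
jog_arm --steps '[{"claw": 1, "x": 0.87, "y": 0.36, "z": 0, "rx": 0, "ry": 0, "rz": 0.16}, {"claw": 1, "x": 0.87, "y": 0.35, "z": 0, "rx": 0, "ry": 0, "rz": 0.16}, {"claw": 1, "x": 0.88, "y": 0.34, "z": 0, "rx": 0, "ry": 0, "rz": 0.16}, {"claw": 1, "x": 0.88, "y": 0.32, "z": 0, "rx": 0, "ry": 0, "rz": 0.16}, {"claw": 1, "x": 0.88, "y": 0.31, "z": 0, "rx": 0, "ry": 0, "rz": 0.16}]'

```text
clock: 5.97
position: [0.5322, 0.0365, 0.1167]
ee_rot: [0.61, 0.792, -0.001, -0.004]
force: [0.3, -0.0, -1.8]
grip_width: 0.126
```

Request:
jog_arm --steps '[{"claw": 1, "x": 0.89, "y": 0.3, "z": 0, "rx": 0, "ry": 0, "rz": 0.16}, {"claw": 1, "x": 0.89, "y": 0.29, "z": 0, "rx": 0, "ry": 0, "rz": 0.16}, {"claw": 1, "x": 0.9, "y": 0.28, "z": 0, "rx": 0, "ry": 0, "rz": 0.16}, {"claw": 1, "x": 0.8, "y": 0.2, "z": 0, "rx": 0, "ry": 0, "rz": 0.16}, {"claw": 1, "x": 0.3, "y": 0.1, "z": 0, "rx": 0, "ry": 0, "rz": 0.1}]'

```text
clock: 6.38
position: [0.5353, 0.1426, 0.1119]
ee_rot: [0.634, 0.773, -0.003, -0.007]
force: [-0.5, 0.3, -1.5]
grip_width: 0.125
```

Run:
```python
from h import *
x,y=unbed(15,-8.5)
plan([x,y,.12],101.6); print(bed(manip.sense()['position']))
```

```text
at [0.5353 0.1426 0.1119] F [-0.5  0.3 -1.5] w 0.125 t 6.38 rows 1
1 [ 0.6   0.35 -0.32] [-0.17 -0.08 -0.06]
[  5.94383224 -23.36145583]
```

Request:
jog_arm --steps '[{"claw": 1, "x": 0.6, "y": 0.35, "z": 0, "rx": -0.17, "ry": -0.08, "rz": -0.06}, {"claw": 1, "x": 0, "y": 0, "z": 0.3, "rx": 0, "ry": 0, "rz": 0}, {"claw": 1, "x": 0, "y": 0, "z": 0.1, "rx": 0, "ry": 0, "rz": 0}]'

```text
clock: 6.63
position: [0.5403, 0.161, 0.0995]
ee_rot: [0.631, 0.776, -0.001, -0.0]
force: [-0.4, -0.3, -1.3]
grip_width: 0.125
```

Run:
```python
from h import *
x,y=unbed(15.4,-8.5)
plan([x,y,.082],101.6); print(bed(manip.sense()['position']))
snap('scene','s2')
p=cv2.imread('pics/s2.png'); cv2.imwrite('pics/s2c.png',cv2.resize(p[250:360,295:435],None,fx=5,fy=5,interpolation=cv2.INTER_CUBIC))
```

```text
at [0.5403 0.161  0.0995] F [-0.4 -0.3 -1.3] w 0.125 t 6.63 rows 1
1 [-0.09  0.04  0.7 ] [-0.02  0.01  0.04]
[14.49041104 -6.3142277 ]
```

Request:
jog_arm --steps '[{"claw": 1, "x": -0.1, "y": 0.04, "z": 0.35, "rx": -0.02, "ry": 0.01, "rz": 0.04}, {"claw": 1, "x": 0, "y": 0, "z": 0.2, "rx": 0, "ry": 0, "rz": 0}, {"claw": 1, "x": 0, "y": 0, "z": 0.06, "rx": 0, "ry": 0, "rz": 0}]'

```text
clock: 6.93
position: [0.5414, 0.1561, 0.0821]
ee_rot: [0.633, 0.774, -0.001, -0.0]
force: [0.2, -1.0, -2.5]
grip_width: 0.122
```

Run:
```python
from h import *
x,y=unbed(15.4,-8.5)
plan([x,y,.081],101.6); print(bed(manip.sense()['position']))
snap('wrist','w5')
```

```text
at [0.5414 0.1561 0.0821] F [ 0.2 -1.  -2.5] w 0.122 t 6.93 rows 1
1 [0.12 0.03 0.05] [-0.02  0.   -0.04]
[ 14.6408215  -11.38982501]
```

View pics/w5.png

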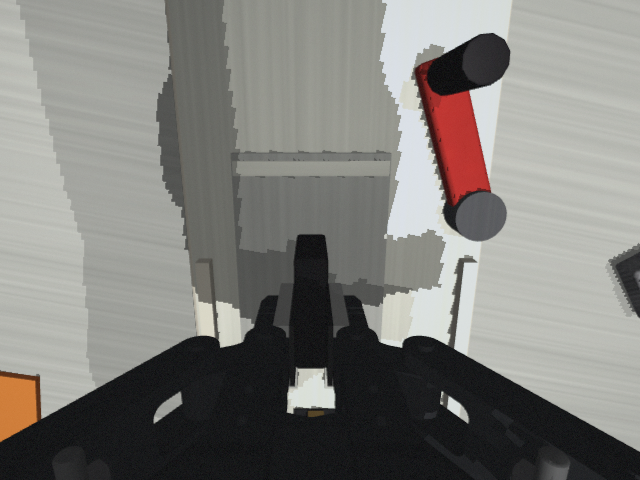

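Seen through the fingers, the brass pin is at about (316,413), ahead of the notch at (311,375). The rear edge is at row 154 and the insert is just above the bed. I'll compute the pin's lateral offset from the plate's axis.

Run:
```python
from h import *
f=np.load('pics/w5.npz'); hsv=cv2.cvtColor(f['p'],cv2.COLOR_RGB2HSV).astype(int)
g=(hsv[...,0]>12)&(hsv[...,0]<34)&(hsv[...,1]>110)&(hsv[...,2]>50); g[:395]=0; g[430:]=0; g[:,:280]=0; g[:,345:]=0
v,u=np.where(g); print('pin px',u.min(),u.max()+1,v.min(),v.max(),f['d'][v,u].mean())
P=[ray(f,a,v.mean(),.052) for a in(u.min(),u.max()+1)]; print([bed(q).round(1) for q in P])
A,B=[ray(f,a,153.5,.0455) for a in(232,391)]; print('rear',bed(A).round(1),bed(B).round(1))
n=[ray(f,a,375,.0455) for a in(297,325)]; print('notch edges',[bed(q).round(1) for q in n])
print('rail starts',[bed(ray(f,a,b,.046)).round(1) for a,b in((204,260),(467,260))],'pivot',bed(ray(f,475,217,.055)).round(1))
im=cv2.imread('pics/w5.png'); cv2.imwrite('pics/w5c.png',cv2.resize(im[355:425,270:355],None,fx=7,fy=7,interpolation=cv2.INTER_NEAREST))
```

```text
pin px 308 324 411 416 0.18895762
[array([ 73.7, -12.9]), array([73.7, -5.4])]
rear [-45.4 -42.6] [-45.1  20.9]
notch edges [array([ 57.6, -18.1]), array([57.6, -4.8])]
rail starts [array([ -0.5, -57.3]), array([-0., 56.])] pivot [-21.1  53.3]
```

View pics/w5c.png

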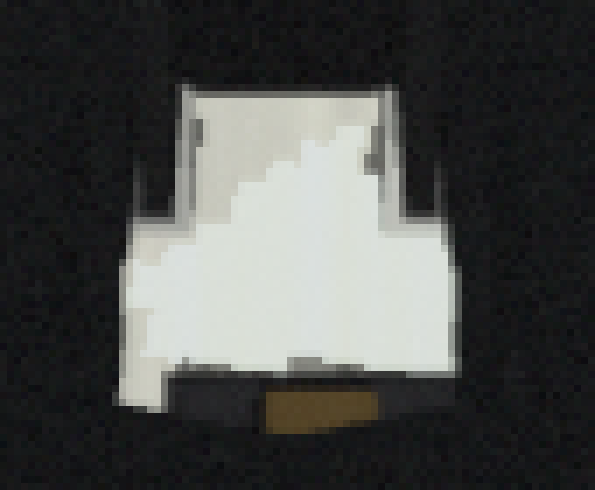

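The crop shows the pin's centre about 4.6 px (≈2.3 mm) towards bed +y from the notch centre. I'll correct that and settle onto the bed.

Request:
jog_arm --steps '[{"claw": 1, "x": 0.09, "y": 0, "z": 0.03, "rx": -0.02, "ry": 0, "rz": -0.03}, {"claw": 1, "x": 0, "y": 0, "z": 0.03, "rx": 0, "ry": 0, "rz": 0}]'

```text
clock: 7.15
position: [0.5403, 0.1573, 0.0801]
ee_rot: [0.633, 0.774, -0.001, -0.001]
force: [-3.6, 2.7, 5.8]
grip_width: 0.125
```

```bash
cat > st.py <<'E'
from h import *
s=manip.sense(); R=Ro.from_quat(s['ee_rot']).as_matrix(); c,k=np.cos(BY),np.sin(BY); F=np.array(s['force']); M=np.array(s['moment'])
print('bed',bed(s['position']).round(1),'z',round(s['position'][2]*1000,1),'yaw',np.degrees(np.arctan2(R[1,0],R[0,0])).round(2),'tilt',np.degrees(R[:2,2]).round(2),'Fbed',[round(F[0]*c+F[1]*k,1),round(-F[0]*k+F[1]*c,1),round(F[2],1)],'M',M.round(2),'w',round(s['grip_width'],3),'t',round(s['clock'],2),'v',np.abs(s['joint_vel']).max().round(3))
E
python3 st.py
```

```text
bed [13.8 -9.9] z 80.1 yaw 101.44 tilt [-0.11 -0.01] Fbed [np.float64(-3.0), np.float64(3.3), np.float64(5.8)] M [ 0.48  0.49 -0.01] w 0.125 t 7.15 v 0.018
```

Request:
jog_arm --steps '[{"claw": 1, "x": 0.03, "y": 0.2, "z": -0.03, "rx": 0, "ry": 0, "rz": 0}, {"claw": 1, "x": 0, "y": 0.25, "z": -0.01, "rx": 0, "ry": 0, "rz": 0}, {"claw": 1, "x": 0, "y": 0.15, "z": 0, "rx": 0, "ry": 0, "rz": 0}]'

```text
clock: 7.4
position: [0.5553, 0.161, 0.0819]
ee_rot: [0.633, 0.774, -0.001, -0.001]
force: [-0.3, 0.3, -1.1]
grip_width: 0.125
```

```bash
python3 st.py
```

```text
bed [29.3 -9.4] z 81.9 yaw 101.43 tilt [-0.1  -0.02] Fbed [np.float64(-0.2), np.float64(0.3), np.float64(-1.1)] M [ 0.   -0.02 -0.02] w 0.125 t 7.4 v 0.144
```

Request:
jog_arm --steps '[{"claw": 1, "x": 0, "y": 0.1, "z": 0.03, "rx": 0, "ry": 0, "rz": 0.02}, {"claw": 1, "x": 0, "y": 0.12, "z": 0.01, "rx": 0, "ry": 0, "rz": 0}]'

```text
clock: 7.57
position: [0.5629, 0.1624, 0.0813]
ee_rot: [0.634, 0.773, -0.0, 0.0]
force: [0.7, -0.5, -1.6]
grip_width: 0.129
```

```bash
python3 st.py
```

```text
bed [36.9 -9.5] z 81.3 yaw 101.33 tilt [ 0.02 -0.02] Fbed [np.float64(0.6), np.float64(-0.6), np.float64(-1.6)] M [ 0.01  0.03 -0.03] w 0.129 t 7.57 v 0.133
```

Request:
jog_arm --steps '[{"claw": 1, "x": 0, "y": 0.14, "z": 0.02, "rx": 0, "ry": 0, "rz": 0}, {"claw": 1, "x": 0, "y": 0.12, "z": 0.01, "rx": 0, "ry": 0, "rz": 0}, {"claw": 1, "x": 0, "y": 0.06, "z": 0, "rx": 0, "ry": 0, "rz": 0}]'

```text
clock: 7.82
position: [0.5726, 0.1643, 0.0804]
ee_rot: [0.634, 0.773, 0.0, 0.001]
force: [0.4, 0.9, -1.8]
grip_width: 0.127
```

```bash
python3 st.py
```

```text
bed [46.8 -9.6] z 80.4 yaw 101.33 tilt [ 0.08 -0.02] Fbed [np.float64(0.5), np.float64(0.8), np.float64(-1.8)] M [-0.02 -0.02 -0.01] w 0.127 t 7.82 v 0.063
```

Request:
jog_arm --steps '[{"claw": 1, "x": 0, "y": 0.08, "z": 0.01, "rx": 0, "ry": 0, "rz": 0}, {"claw": 1, "x": 0, "y": 0.06, "z": 0, "rx": 0, "ry": 0, "rz": 0}]'

```text
clock: 7.98
position: [0.5755, 0.165, 0.0802]
ee_rot: [0.634, 0.774, -0.0, 0.0]
force: [-1.2, 0.0, 0.6]
grip_width: 0.127
```

```bash
python3 st.py
```

```text
bed [49.8 -9.6] z 80.2 yaw 101.34 tilt [-0.03 -0.04] Fbed [np.float64(-1.2), np.float64(0.3), np.float64(0.6)] M [-0.02  0.25  0.03] w 0.127 t 7.98 v 0.059
```

Request:
jog_arm --steps '[{"claw": 1, "x": 0, "y": 0.08, "z": 0, "rx": 0, "ry": 0, "rz": 0}, {"claw": 1, "x": 0, "y": 0.06, "z": 0, "rx": 0, "ry": 0, "rz": 0}]'

```text
clock: 8.15
position: [0.5757, 0.165, 0.0804]
ee_rot: [0.634, 0.774, -0.003, -0.002]
force: [-4.1, -0.6, 3.4]
grip_width: 0.127
```

```bash
python3 st.py
```

```text
bed [50.  -9.6] z 80.4 yaw 101.34 tilt [-0.39 -0.13] Fbed [np.float64(-4.1), np.float64(0.2), np.float64(3.4)] M [-0.08  0.69 -0.  ] w 0.127 t 8.15 v 0.053
```

It bottomed at bed x = 50.0 (50.4 predicted), 18 mm past where a missed pin would have stopped it, with 4 N of resistance. Now I'll release and rise.

Request:
jog_arm --steps '[{"claw": 0, "x": 0, "y": 0, "z": 0, "rx": 0, "ry": 0, "rz": 0}, {"claw": 0, "x": 0, "y": 0, "z": 0, "rx": 0, "ry": 0, "rz": 0}, {"claw": 0, "x": 0, "y": 0, "z": 0, "rx": 0, "ry": 0, "rz": 0}, {"claw": 0, "x": 0, "y": 0, "z": 0, "rx": 0, "ry": 0, "rz": 0}]'

```text
clock: 8.48
position: [0.5773, 0.1653, 0.0812]
ee_rot: [0.634, 0.774, -0.002, -0.001]
force: [0.4, 0.5, 1.4]
grip_width: 0.499
```

Request:
jog_arm --steps '[{"claw": 0, "x": 0, "y": 0, "z": -0.4, "rx": 0, "ry": 0, "rz": 0}, {"claw": 0, "x": 0, "y": 0, "z": -0.8, "rx": 0, "ry": 0, "rz": 0}, {"claw": 0, "x": 0, "y": 0, "z": -0.9, "rx": 0, "ry": 0, "rz": 0}, {"claw": 0, "x": 0, "y": 0, "z": -0.8, "rx": 0, "ry": 0, "rz": 0}, {"claw": 0, "x": 0, "y": 0, "z": -0.4, "rx": 0, "ry": 0, "rz": 0}]'

```text
clock: 8.9
position: [0.5758, 0.1651, 0.1658]
ee_rot: [0.634, 0.773, -0.004, -0.003]
force: [0.8, 0.4, 0.4]
grip_width: 0.497
```

```bash
python3 st.py
python3 - <<'E'
from h import *
snap('wrist','w6')
f5=np.load('pics/w5.npz'); f2=np.load('pics/w2.npz')
print('knob top centre w5',bed(ray(f5,484,60,.085)).round(1),'pivot',bed(ray(f5,475,217,.053)).round(1))
E
```

```text
bed [50.1 -9.5] z 165.8 yaw 101.33 tilt [-0.5  -0.14] Fbed [np.float64(0.9), np.float64(0.3), np.float64(0.4)] M [ 0.04 -0.04 -0.03] w 0.497 t 8.9 v 0.286
knob top centre w5 [-73.1  37.3] pivot [-20.7  54.2]
```

View pics/w6.png

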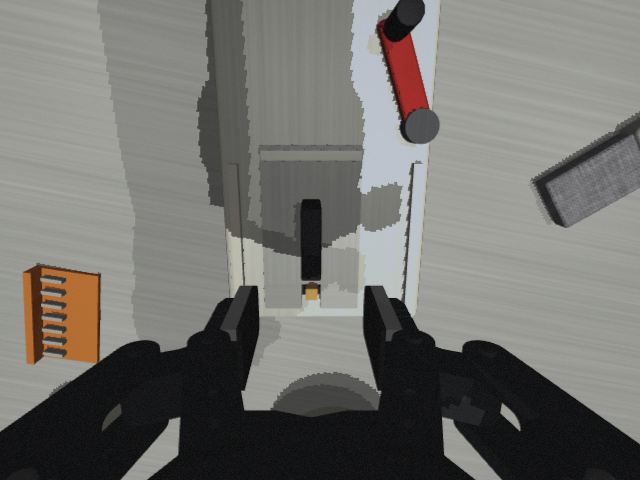

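The wrist view shows the insert home. Its notch encloses the brass pin at (311,293) and the plate is square between the rails. The knob is at (405,18) and the pivot at (421,126). Next is the move to above the knob at bed (−73,37).

Request:
jog_arm --steps '[{"claw": 0, "x": 0.2, "y": -0.5, "z": 0, "rx": 0, "ry": 0, "rz": 0}, {"claw": 0, "x": 0.35, "y": -0.92, "z": 0, "rx": 0, "ry": 0, "rz": 0}, {"claw": 0, "x": 0.35, "y": -0.92, "z": 0, "rx": 0, "ry": 0, "rz": 0}, {"claw": 0, "x": 0.35, "y": -0.92, "z": 0, "rx": 0, "ry": 0, "rz": 0}, {"claw": 0, "x": 0.35, "y": -0.92, "z": 0, "rx": 0, "ry": 0, "rz": 0}]'

```text
clock: 9.37
position: [0.4714, 0.1842, 0.171]
ee_rot: [0.635, 0.772, 0.003, 0.003]
force: [0.0, 0.3, 0.5]
grip_width: 0.5
```

Request:
jog_arm --steps '[{"claw": 0, "x": 0.27, "y": -0.6, "z": 0.4, "rx": 0, "ry": 0, "rz": 0}, {"claw": 0, "x": 0, "y": -0.14, "z": 0.4, "rx": 0, "ry": 0, "rz": 0}]'

```text
clock: 9.53
position: [0.4484, 0.1882, 0.1524]
ee_rot: [0.635, 0.773, 0.004, 0.003]
force: [0.1, 0.9, -0.7]
grip_width: 0.499
```

```bash
python3 - <<'E'
from h import *
x,y=unbed(-73,37.3)
plan([x,y,.082],101.6)
p,d,m=snap('wrist','w7')
hsv=cv2.cvtColor(p,cv2.COLOR_RGB2HSV).astype(int); r=((hsv[...,0]<8)|(hsv[...,0]>172))&(hsv[...,1]>150)&(hsv[...,2]>50)
v,u=np.where(r); print('red',len(u),u.min(),u.max(),v.min(),v.max())
E
python3 st.py
```

```text
at [0.4484 0.1882 0.1524] F [ 0.1  0.9 -0.7] w 0.499 t 9.53 rows 3
1 [-0.02 -0.05  0.94] [ 0.04  0.   -0.03]
2 [-0.02 -0.05  0.94] [ 0.04  0.   -0.03]
3 [-0.02 -0.04  0.94] [ 0.04  0.   -0.03]
red 1323 295 345 224 311
bed [-71.   38.4] z 150.6 yaw 101.19 tilt [0.41 0.03] Fbed [np.float64(-1.2), np.float64(-0.3), np.float64(-1.2)] M [-0.01  0.13 -0.03] w 0.502 t 9.58 v 0.056
```

Request:
jog_arm --steps '[{"claw": 0, "x": -0.02, "y": -0.05, "z": 0.8, "rx": 0.04, "ry": 0, "rz": -0.03}, {"claw": 0, "x": -0.02, "y": -0.05, "z": 0.9, "rx": 0.04, "ry": 0, "rz": -0.03}, {"claw": 0, "x": 0, "y": 0, "z": 0.7, "rx": 0, "ry": 0, "rz": 0}, {"claw": 0, "x": 0, "y": 0, "z": 0.25, "rx": 0, "ry": 0, "rz": 0}]'

```text
clock: 9.92
position: [0.4484, 0.1869, 0.0853]
ee_rot: [0.633, 0.774, 0.003, 0.003]
force: [-0.9, -0.7, -0.7]
grip_width: 0.499
```

```bash
python3 st.py
```

```text
bed [-70.3  37.6] z 85.3 yaw 101.51 tilt [0.48 0.05] Fbed [np.float64(-1.0), np.float64(-0.5), np.float64(-0.7)] M [-0.01  0.02  0.  ] w 0.499 t 9.92 v 0.173
```

Request:
jog_arm --steps '[{"claw": 1, "x": 0, "y": -0.08, "z": 0.03, "rx": 0.1, "ry": 0, "rz": 0}, {"claw": 1, "x": 0, "y": 0, "z": 0, "rx": 0, "ry": 0, "rz": 0}, {"claw": 1, "x": 0, "y": 0, "z": 0, "rx": 0, "ry": 0, "rz": 0}, {"claw": 1, "x": 0, "y": 0, "z": 0, "rx": 0, "ry": 0, "rz": 0}, {"claw": 1, "x": 0, "y": 0, "z": 0, "rx": 0, "ry": 0, "rz": 0}]'

```text
clock: 10.33
position: [0.4462, 0.1862, 0.0841]
ee_rot: [0.633, 0.774, -0.002, -0.001]
force: [0.7, 0.7, -7.5]
grip_width: 0.14
```

```bash
python3 st.py
cat > arc.py <<'E'
from h import *
import sys
p=bed(manip.sense()['position']); a0=np.arctan2(56-p[1],-21-p[0]); r=np.hypot(56-p[1],-21-p[0]); print('angle',a0.round(3),'r',r.round(1))
s=manip.sense(); R=Ro.from_quat(s['ee_rot']).as_matrix()
n=int(sys.argv[1]); a1=float(sys.argv[2]); q=p
for a in np.linspace(a0,a1,n+1)[1:]:
    rr=r+(55-r)*(a-a0)/(a1-a0) if len(sys.argv)>3 else r
    t=np.array([-21-rr*np.cos(a),56-rr*np.sin(a)]); w=unbed(*t)-unbed(*q); print(t.round(1),'tool xy',((R[:2,:2].T@w)/.025).round(2)); q=t
E
python3 arc.py 10 1.571
```

```text
bed [-72.6  37.2] z 84.1 yaw 101.47 tilt [-0.19 -0.08] Fbed [np.float64(0.8), np.float64(0.5), np.float64(-7.5)] M [ 0.08 -0.16  0.01] w 0.14 t 10.33 v 0.005
angle 0.349 r 54.9
[-69.9  31.1] tool xy [-0.25  0.11]
[-66.5  25.3] tool xy [-0.23  0.14]
[-62.4  20. ] tool xy [-0.21  0.16]
[-57.7  15.2] tool xy [-0.19  0.19]
[-52.5  11. ] tool xy [-0.17  0.21]
[-46.8   7.5] tool xy [-0.14  0.23]
[-40.7   4.8] tool xy [-0.11  0.24]
[-34.3   2.7] tool xy [-0.08  0.26]
[-27.7   1.5] tool xy [-0.05  0.26]
[-21.    1.1] tool xy [-0.02  0.27]
```

Radius is 54.9 mm, so the calibration fits. Leading the knob round.

Request:
jog_arm --steps '[{"claw": 1, "x": -0.25, "y": 0.11, "z": 0.02, "rx": 0, "ry": 0, "rz": 0}, {"claw": 1, "x": -0.23, "y": 0.14, "z": 0, "rx": 0, "ry": 0, "rz": 0}, {"claw": 1, "x": -0.21, "y": 0.16, "z": 0, "rx": 0, "ry": 0, "rz": 0}]'

```text
clock: 10.58
position: [0.4533, 0.1749, 0.0838]
ee_rot: [0.63, 0.777, -0.001, -0.009]
force: [-2.8, 0.7, 0.0]
grip_width: 0.139
```

```bash
python3 st.py; python3 arc.py 8 1.571 c
```

```text
bed [-67.9  24.8] z 83.8 yaw 101.92 tilt [-0.91  0.52] Fbed [np.float64(-2.6), np.float64(1.2), np.float64(0.0)] M [0.22 0.36 0.09] w 0.139 t 10.58 v 0.135
angle 0.587 r 56.4
[-63.6  19.4] tool xy [-0.22  0.17]
[-58.7  14.6] tool xy [-0.19  0.2 ]
[-53.2  10.4] tool xy [-0.17  0.22]
[-47.3   6.9] tool xy [-0.14  0.24]
[-41.    4.2] tool xy [-0.11  0.25]
[-34.5   2.3] tool xy [-0.08  0.26]
[-27.8   1.2] tool xy [-0.04  0.27]
[-21.   1.] tool xy [-0.01  0.27]
```

Request:
jog_arm --steps '[{"claw": 1, "x": -0.22, "y": 0.19, "z": 0, "rx": -0.1, "ry": 0, "rz": 0}, {"claw": 1, "x": -0.19, "y": 0.22, "z": 0, "rx": -0.05, "ry": 0, "rz": 0}, {"claw": 1, "x": -0.17, "y": 0.24, "z": 0, "rx": 0, "ry": 0, "rz": 0}, {"claw": 1, "x": -0.14, "y": 0.26, "z": 0, "rx": 0, "ry": 0, "rz": 0}]'

```text
clock: 10.92
position: [0.4679, 0.163, 0.0837]
ee_rot: [0.626, 0.779, -0.001, -0.015]
force: [-6.9, 0.4, 2.6]
grip_width: 0.136
```

```bash
python3 st.py; python3 arc.py 5 1.571 c
```

```text
bed [-56.   10.2] z 83.7 yaw 102.39 tilt [-1.48  0.99] Fbed [np.float64(-6.7), np.float64(1.8), np.float64(2.6)] M [-0.1   1.41  0.37] w 0.136 t 10.92 v 0.183
angle 0.919 r 57.6
[-49.4   6.5] tool xy [-0.15  0.26]
[-42.6   3.7] tool xy [-0.12  0.27]
[-35.4   1.8] tool xy [-0.08  0.28]
[-28.2   0.9] tool xy [-0.04  0.29]
[-21.   1.] tool xy [-0.    0.29]
```

Request:
jog_arm --steps '[{"claw": 1, "x": -0.12, "y": 0.34, "z": 0, "rx": -0.12, "ry": -0.12, "rz": -0.05}, {"claw": 1, "x": -0.1, "y": 0.34, "z": 0, "rx": -0.12, "ry": -0.12, "rz": -0.05}, {"claw": 1, "x": -0.07, "y": 0.32, "z": 0, "rx": -0.08, "ry": -0.08, "rz": 0}]'

```text
clock: 11.17
position: [0.4891, 0.1593, 0.0836]
ee_rot: [0.623, 0.782, -0.004, -0.0]
force: [-7.4, -0.9, 2.9]
grip_width: 0.142
```

```bash
python3 st.py; python3 arc.py 3 1.571 c
```

```text
bed [-35.9   2.3] z 83.6 yaw 102.97 tilt [-0.29 -0.31] Fbed [np.float64(-7.4), np.float64(0.6), np.float64(2.9)] M [0.01 1.8  0.37] w 0.142 t 11.17 v 0.151
angle 1.299 r 55.7
[-31.    1.4] tool xy [-0.04  0.2 ]
[-26.   1.] tool xy [-0.02  0.2 ]
[-21.   1.] tool xy [-0.   0.2]
```

Request:
jog_arm --steps '[{"claw": 1, "x": -0.03, "y": 0.22, "z": 0, "rx": 0, "ry": 0, "rz": 0}, {"claw": 1, "x": -0.02, "y": 0.2, "z": 0, "rx": 0, "ry": 0, "rz": 0}, {"claw": 1, "x": 0, "y": 0.16, "z": 0, "rx": 0, "ry": 0, "rz": 0}]'

```text
clock: 11.42
position: [0.5005, 0.16, 0.0834]
ee_rot: [0.622, 0.783, -0.007, -0.002]
force: [-11.3, -3.4, 8.2]
grip_width: 0.134
```

```bash
python3 st.py; python3 arc.py 2 1.571 c
```

```text
bed [-24.7   0.7] z 83.4 yaw 103.07 tilt [-0.74 -0.48] Fbed [np.float64(-11.7), np.float64(-1.0), np.float64(8.2)] M [-0.58  2.24  0.61] w 0.134 t 11.42 v 0.128
angle 1.504 r 55.4
[-22.8   0.8] tool xy [0.   0.07]
[-21.   1.] tool xy [0.   0.07]
```

Request:
jog_arm --steps '[{"claw": 1, "x": 0, "y": 0.16, "z": 0, "rx": 0, "ry": 0, "rz": 0}, {"claw": 1, "x": 0, "y": 0.12, "z": 0, "rx": 0, "ry": 0, "rz": 0}]'

```text
clock: 11.58
position: [0.5052, 0.1609, 0.0833]
ee_rot: [0.622, 0.783, -0.01, -0.004]
force: [-15.7, -4.2, 9.8]
grip_width: 0.142
```

```bash
python3 st.py; python3 arc.py 2 1.6 c
python3 - <<'E'
from h import *
snap('scene','s3'); p=cv2.imread('pics/s3.png'); cv2.imwrite('pics/s3c.png',cv2.resize(p[250:360,295:435],None,fx=5,fy=5,interpolation=cv2.INTER_CUBIC))
E
```

```text
bed [-19.8   0.6] z 83.3 yaw 103.03 tilt [-1.06 -0.57] Fbed [np.float64(-16.3), np.float64(-0.9), np.float64(9.8)] M [-0.67  3.1  -0.15] w 0.142 t 11.58 v 0.1
angle 1.592 r 55.4
[-19.6   0.8] tool xy [0.01 0.01]
[-19.4   1. ] tool xy [0.01 0.01]
```

Request:
jog_arm --steps '[{"claw": 1, "x": 0, "y": 0.12, "z": 0, "rx": 0, "ry": 0, "rz": 0}, {"claw": 1, "x": 0, "y": 0, "z": 0, "rx": 0, "ry": 0, "rz": 0}]'

```text
clock: 11.8
position: [0.505, 0.1609, 0.0835]
ee_rot: [0.623, 0.782, -0.012, -0.007]
force: [0.3, 0.9, -3.8]
grip_width: 0.14
```

```bash
python3 st.py
```

```text
bed [-20.1   0.7] z 83.5 yaw 102.97 tilt [-1.48 -0.65] Fbed [np.float64(0.5), np.float64(0.8), np.float64(-3.8)] M [ 0.21 -0.23 -0.18] w 0.14 t 11.8 v 0.004
```

Request:
jog_arm --steps '[{"claw": 0, "x": 0, "y": 0, "z": 0, "rx": 0, "ry": 0, "rz": 0}, {"claw": 0, "x": 0, "y": 0, "z": 0, "rx": 0, "ry": 0, "rz": 0}, {"claw": 0, "x": 0, "y": 0, "z": 0, "rx": 0, "ry": 0, "rz": 0}, {"claw": 0, "x": 0, "y": 0, "z": 0, "rx": 0, "ry": 0, "rz": 0}]'

```text
clock: 12.13
position: [0.5109, 0.1618, 0.0857]
ee_rot: [0.623, 0.782, -0.008, -0.003]
force: [0.1, -0.3, -0.4]
grip_width: 0.5
```

Request:
jog_arm --steps '[{"claw": 0, "x": 0, "y": 0, "z": -0.4, "rx": 0, "ry": 0, "rz": 0}, {"claw": 0, "x": 0, "y": 0, "z": -0.8, "rx": 0, "ry": 0, "rz": 0}, {"claw": 0, "x": 0, "y": 0, "z": -0.9, "rx": 0, "ry": 0, "rz": 0}, {"claw": 0, "x": 0, "y": 0, "z": -0.9, "rx": 0, "ry": 0, "rz": 0}, {"claw": 0, "x": 0, "y": 0, "z": -0.8, "rx": 0, "ry": 0, "rz": 0}]'

```text
clock: 12.55
position: [0.5113, 0.1624, 0.1829]
ee_rot: [0.623, 0.782, -0.01, -0.004]
force: [0.6, -0.9, -0.2]
grip_width: 0.498
```

Request:
jog_arm --steps '[{"claw": 0, "x": 0, "y": 0, "z": -0.9, "rx": 0, "ry": 0, "rz": 0}, {"claw": 0, "x": 0, "y": 0, "z": -0.6, "rx": 0, "ry": 0, "rz": 0}, {"claw": 0, "x": 0, "y": 0, "z": 0, "rx": 0, "ry": 0, "rz": 0}]'

```text
clock: 12.8
position: [0.5156, 0.1634, 0.23]
ee_rot: [0.623, 0.782, -0.005, -0.0]
force: [0.3, -0.2, 1.0]
grip_width: 0.498
```

```bash
python3 st.py; python3 -c "
from h import *
snap('wrist','w8')"
```

```text
bed [-9.2  1. ] z 230.0 yaw 102.94 tilt [-0.41 -0.48] Fbed [np.float64(0.3), np.float64(-0.2), np.float64(1.0)] M [-0.01 -0.09 -0.05] w 0.498 t 12.8 v 0.023
```

View pics/w8.png

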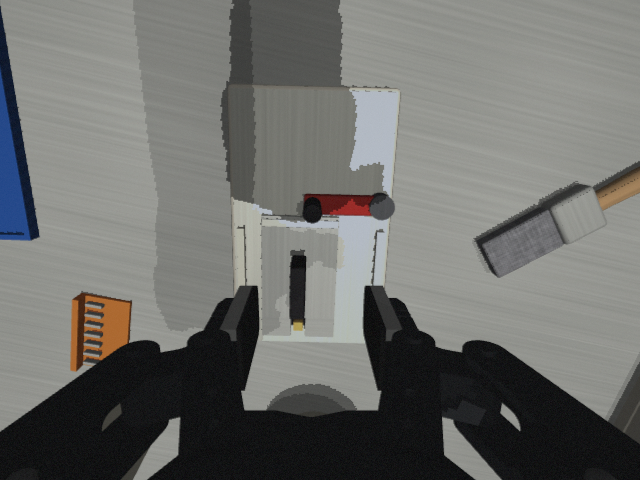

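The view shows the red bar square across the bed behind the insert. The knob is at (313,209), the pivot at (382,206), and the pin is in the notch at (298,326). Checking the numbers.

Run:
```python
from h import *
f=np.load('pics/w8.npz'); hsv=cv2.cvtColor(f['p'],cv2.COLOR_RGB2HSV).astype(int)
r=((hsv[...,0]<8)|(hsv[...,0]>172))&(hsv[...,1]>150)&(hsv[...,2]>50)
v,u=np.where(r); print('bar px',u.min(),u.max())
fit=lambda g:[ (c,np.where(r[:,c])[0][g]) for c in range(330,366,4)]
for g,z in((0,.051),(-1,.051)):
    P=np.array([bed(ray(f,c+.5,y+(g==-1),z)) for c,y in fit(g)]); k=np.polyfit(P[:,1],P[:,0],1); print('bar edge x',P[:,0].mean().round(1),'slope deg',np.degrees(np.arctan(k[0])).round(1))
print('pivot',bed(ray(f,382,206,.053)).round(1),'rear corners',bed(ray(f,263,219.5,.044)).round(1),bed(ray(f,337,219.5,.044)).round(1),'front',bed(ray(f,263,335.5,.044)).round(1),bed(ray(f,336,336,.044)).round(1))
```

```text
bar px 305 373
bar edge x -29.7 slope deg -0.4
bar edge x -14.0 slope deg 1.1
pivot [-22.   56.2] rear corners [ -6.7 -39.3] [-8.1 21.7] front [100.5 -40.5] [99.3 25.2]
```

```bash
python3 -c "
from plant import manip
print(manip.sign_off())"
```

```text
the job is handed in; nothing more can be done
None
```

The steel insert is fully home in the slicer, the red latch is shut behind it, and I handed the job in at about 13 s. The gripper was open and the arm clear of everything.

- **Insert:** I took it from the blue tray, laid it on the bed and slid it in gently. It stopped at tool position x = 50.0 mm (50.4 predicted), with about 4 N of resistance. That is 18 mm past where a missed notch would have stopped it, and the wrist image shows the pin inside the notch.
- **Latch:** I led the knob round its arc until it would go no further, with at most 16 N along the bed. In the last image the bar lies across the bed within about 1° of square.
- **Disagreements in the last check:** The insert's front edge measured x ≈ 100 mm, as expected. Its rear edge read −7 to −8 mm instead of −10 mm. The bar's two edges gave slopes of −0.4° and +1.1°. I put both down to pixel and calibration error.
- **Other things to note:** My first four move calls were refused because rows must carry all seven numbers; nothing moved. At the grasp the tool was about 9 mm off its target, so the closing jaws probably nudged the insert sideways in its tray. I measured the resulting grip offset and allowed for it. I didn't deliberately touch anything else, but I made no separate check of the bystanders.

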